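# Open the cartridge reader and take out the finished cartridge

## Robot

A 6-joint arm with a two-finger parallel gripper is mounted at the origin on the work surface. World frame = base frame: x ahead of the robot, y to its left, z up, the work surface at z = 0. Lengths are in m, angles in rad, forces in N, time in s.
With the tool pointing down it reaches from about 0.35 to 0.975 m from the base axis. Payload 7.1 kg.
Tool frame: the origin (TCP) lies midway between the tips of the shut fingers; the grasp point (between the pads) lies 19 mm behind it; x points along the fingers, y is the direction in which the jaws open and shut, and the axes are right-handed (so a half turn about x gives the same grasp; the last joint's range is limited). The gripper opens to 88 mm and grips with 3 to 60 N. Pads are 20 mm wide; open, the fingers measure 115 mm over their backs; the gripper's body (75 mm by 178 mm) begins 61 mm behind the grasp point.
Start: joints at [1.167, 0.423, 1.63, -0, 1.089, -0.019], TCP at [0.235, 0.579, 0.223] pointing down, gripper open.
Joint ranges: [-3, 3], [-0.9, 2.11], [0.09, 2.58], [-1.31, 4.45], [0.11, 2.69], [-2.54, 2.54]. Speed limits (rad/s): [2.39, 2.39, 3.01, 3.14, 3.14, 3.14].

## Interface

Orientations are given as [roll, pitch, yaw] about the fixed x, y, z axes, in that order (R = Rz(yaw) Ry(pitch) Rx(roll)).
In Python, from rig import env gives the robot as it stands.
- The arm moves only by the tool step_arm, never from a script. Its argument "moves" is text: rows parted by semicolons, each of 7 numbers parted by spaces: the finger opening in m, from 0 to 0.0878, then the shift along the tool's x, y, z in m, then the turn, a rotation vector about the tool's x, y, z in rad. A call has 1 to 20 rows; each row shifts and turns the commanded pose from where the row before left it, along the tool's axes as they then stand; what a row does not reach is not made up. A row lasts 1/8 s, in which the tool goes at most 62.5 mm and 10.7 degrees, less where a joint would pass 70% of its speed; a pose out of reach is approached as far as the arm can. A call with a gripper value outside its range is refused whole. The fingers move at their own pace and stop on an object; "squeeze" is the grip in N (left out, the last holds). Time passes only in rows, so rows that do not move let the fingers close. It gives the time, the measured TCP pose, the force and the opening at its end, in the units of the state.
- env.get_obs(): the state, without advancing time (a new reading comes with each control period).
- env.snapshot(name): name is "scene" or "top" or "wrist"; returns a dict with "img" (420x560x3 uint8, blue, green, red), "range_z" (420x560 float32, m along the optical axis (not along the pixel's ray), 0 where there is no reading), "fx", "fy", "cx", "cy" (pixels), "k1" (the pictures are not rectified: a ray, as slopes to the right and down, at radius r is drawn at 1 + k1 r^2 times it, then the intrinsics apply), "R" (3x3) and "t" (3): a world point X has camera coordinates R X + t; the wrist camera has in their place "T_tool_cam" (4x4, takes a point from camera to tool coordinates, whose origin is the TCP and whose axes are the tool frame's). Camera axes: x right, y down, z forward; pixel columns grow to the right and rows downward; lengths in m; the calibration is good to about 2 mm. A picture is of the moment at which its call begins: read the wrist's pose just before it.
- env.close_job(): hands the job in, once; it reports no verdict.
The state is a dict: "time": time; "joint_pos": joint angles; "dq": joint speeds; "effort": joint torques, N m; "position": TCP position; "tcp_rot": TCP orientation; "force": force on the tool from outside, world axes, zero at the start; "moment": the same for the moment, N m; "grip_width": finger opening in m.
Only numpy, scipy, OpenCV 4.12 (cv2) and the standard library are available. Lean on these libraries where they do the work, as an engineer would, in place of code of your own. Each camera call takes 0.05 s, during which the arm holds its last target. There are 200 camera calls.

## Task

The run on the cartridge reader is over: press its stop button fully in, then slide the keeper fully outward off the cover, then tip the loose cover up by its upturned front lip and over backwards until it leans by itself against the reader's backrest. Then lift the test cartridge out of the well and stand it upright in the empty rectangular tray, let go, and leave the keeper out and the cover leaning. Keep the cartridge upright all the way and leave everything else on the bench where it stands.

Things in the scene. Friction and masses are not known exactly. Their poses are not given: they have to be found in the camera images.
- reader: Cartridge reader: white box fixed to the bench, 155 (x) x 220 (y) mm, 60 high; origin at bench height, 70 mm behind its front face, midway across. x points from the front face (looking to the robot) to the back, y left, z up. Stop button on the right-hand deck (-y), keeper on the left (+y). Low cheeks (8 mm high, x 4 to 52, y +-68 to 74) guide the rear of the cover's sides.
- well_floor (a point): Centre of the floor of the well in the reader's top, under the cover: 90 (x) x 110 (y) mm, 44 mm deep, floor 16 mm above the bench. Axes as the reader's.
- backrest_foot (a point): Middle of the foot of the backrest's front face, at the height of the reader's top, 8 mm behind the cover's rear edge. The backrest is two aluminium bars and a crossbar behind the cover; it leans back 0.35 rad from upright and its top is 140 mm above the bench.
- stop_button_top (a point): Centre of the top of the stop button, a round push button of 28 mm diameter on the reader's right-hand deck; it is pressed straight down.
- stop_button (a joint): Travel of the stop button in m: 0 out, 0.006 fully in (about 5 N); it springs back.
- keeper_knob (a point): Middle of the keeper's upright steel pin (14 mm diameter; free from 15 mm below to 15 mm above this point). The keeper is a flat steel slide under the pin, 24 (x) x 40 (y) x 6 mm; when in it reaches 8 mm over the cover's left edge, 3 mm above it, and holds it down. It slides along the reader's +y (outward), pin and all.
- keeper (a joint): Travel of the keeper in m: 0 fully in over the cover, 0.03 fully out; friction about 1.2 N, stays where it is left. The cover is free beyond 0.010.
- cover: Loose grey plate 130 x 130 x 6 mm, about 160 g, over the well; not hinged. Origin: centre of its underside (shut: 60 mm above the bench, x = -15 mm of the reader); z out of its outer face, x to its rear edge. Lifted at the front it turns about its rear lower edge and, past upright, falls back on the backrest and stays, z axis about 1.9 rad from vertical.
- cover_lip (a point): Middle of the lower front edge of the cover's plate, 10 mm in front of the reader's front face. From here the lip, 70 mm wide (y) and 5 mm thick, slopes up and forward at 1.0 rad (from level) for about 30 mm, so that a finger can push up under it; there is open space below.
- cartridge_center (a point): Centre of the test cartridge, a white upright block 64 (x) x 24 (y) x 40 (z) mm, about 60 g, standing in the well under the cover; its top is 4 mm below the reader's top. Axes: x along the 64, y along the 24 mm width, z up.
- tray: Empty open rectangular dark steel tray, fixed to the bench, 150 (x) x 115 (y) x 24 mm high, wall and floor 4 mm (floor at 4 to 5 mm); origin at the centre of its underside.
- tip_box: Bystander: blue box full of pipette tips, 120 x 85 x 44 mm, origin under its centre.
- tube_rack: Bystander: white rack with four capped tubes, 50 x 120 x 78 mm, origin under its centre.
- reagent_bottle: Bystander: brown bottle, 64 mm diameter, 130 mm high, origin under its centre.
- handset: Bystander: flat dark handset, 150 x 72 x 9 mm, origin under its centre.
- slide_box: Bystander: flat white box, 85 x 85 x 30 mm, origin under its centre.
- spare_stopper: Bystander: small dark rubber stopper, 36 mm diameter, 24 mm high, origin under its centre.
- pipette: Bystander: pipette lying on the bench, 250 mm long, 24 mm thick, origin under its middle.
Not all that is in view belongs to the job. Leave any pink look-alike of the cover alone.

How it is judged:
On the way, in this order (a step that is already met when the one before it is completed fails the run):
1. the stop button is pressed in (value of joint stop_button above 0.004 m), for 0.05 s.
2. the keeper is slid out clear of the cover (value of joint keeper above 0.022 m), for 0.2 s.
3. the cover leans against the backrest (angle between cover's own z axis and vertical between 1.7 and 2.2 rad and x of cover in the frame of reader between 0.03 and 0.12 m and y of cover in the frame of reader between -0.03 and 0.03 m and z of cover in the frame of reader between 0.09 and 0.16 m and linear speed of cover below 0.05 m/s), for 0.3 s.
4. the cartridge is lifted clear of the well (z of cartridge_center in the frame of reader above 0.085 m), for 0.05 s.
At the end, for the whole second after the job is handed in: The cover leans on the backrest (z axis 1.70 to 2.2 rad from vertical, origin x 30 to 120, y within 30, z 90 to 160 mm in the reader frame); keeper out over 20 mm; cartridge on the tray floor inside the walls (centre 18 to 30 mm up), upright within 0.12 rad; both at rest (angle between cover's own z axis and vertical between 1.7 and 2.2 rad and x of cover in the frame of reader between 0.03 and 0.12 m and y of cover in the frame of reader between -0.03 and 0.03 m and z of cover in the frame of reader between 0.09 and 0.16 m and value of joint keeper above 0.02 m and x of cartridge_center in the frame of tray between -0.071 and 0.071 m and y of cartridge_center in the frame of tray between -0.0535 and 0.0535 m and z of cartridge_center in the frame of tray between 0.018 and 0.03 m and angle between cartridge_center's own z axis and vertical below 0.12 rad and linear speed of each of cartridge, cover below 0.02 m/s); the robot touches nothing.
It fails at once if the cartridge is tipped by more than 0.6 rad (angle between cartridge_center's own z axis and vertical above 0.6 rad).
It fails at once if a bystander is moved by more than 30 mm (distance of any of tip_box, tube_rack, reagent_bottle, handset, slide_box, spare_stopper, pipette from where it was at the start of the episode above 0.03 m).
It also fails if it takes over 64 s, if anything falls off the work surface, if the arm or the gripper's body presses on something with over 40 N, if the wrist force passes 120 N, or if a joint passes its speed limit or range.

## Working session

There is one attempt and no reset: what is moved stays moved. The work goes in short steps, Python scripts to look and compute and a tool call to move; the robot and the scene stay as the last step left them, time stands still between calls to the robot, and variables do not carry over. Pictures are saved under pics/ and viewed, about 8 in all and at most 12, crops included, and the job is handed in when it is done.

Besides the shell and the picture viewer there is one more tool, called after ">>>" as a command line: name --argument value ..., lists and objects as JSON in quotes. step_arm: Moves the arm, as the interface text tells. Its arguments: {"type":"object","properties":{"moves":{"type":"string"},"squeeze":{"type":"number"}},"required":["moves"]}

```bash
ls; mkdir -p pics; cat > h.py <<'E'
import numpy as np, cv2
from rig import env
from scipy.spatial.transform import Rotation as Ro
def pose(o=None):
    o=o or env.get_obs(); T=np.eye(4); T[:3,:3]=Ro.from_euler('xyz',o['tcp_rot']).as_matrix(); T[:3,3]=o['position']; return T
def snap(n):
    T=pose(); s=env.snapshot(n)
    if 'T_tool_cam' in s: s['C']=T@s['T_tool_cam']
    else:
        C=np.eye(4); C[:3,:3]=s['R'].T; C[:3,3]=-s['R'].T@s['t']; s['C']=C
    return s
def ray(s,u,v):
    K=np.array([[s['fx'],0,s['cx']],[0,s['fy'],s['cy']],[0,0,1.]])
    return cv2.undistortPoints(np.array([[[u,v]]],float),K,np.array([s['k1'],0,0,0.]))[0,0]
def pt(s,u,v,z=None):
    x,y=ray(s,u,v); d=s['C'][:3,:3]@[x,y,1]; o=s['C'][:3,3]
    if z is None:
        w=s['range_z'][max(v-1,0):v+2,max(u-1,0):u+2]; w=w[w>0]; k=np.median(w) if len(w) else np.nan
    else: k=(z-o[2])/d[2]
    return o+k*d
def cloud(s):
    v,u=np.mgrid[0:420,0:560]; K=np.array([[s['fx'],0,s['cx']],[0,s['fy'],s['cy']],[0,0,1.]])
    p=cv2.undistortPoints(np.stack([u.ravel(),v.ravel()],-1)[:,None].astype(float),K,np.array([s['k1'],0,0,0.]))[:,0]
    z=s['range_z'].ravel(); P=np.c_[p*z[:,None],z]@s['C'][:3,:3].T+s['C'][:3,3]; P[z==0]=np.nan
    return P.reshape(420,560,3)
E
python3 - <<'E'
from h import *
import pickle
print(env.get_obs())
a=snap('scene');b=snap('top');pickle.dump((a,b),open('ab.pkl','wb'))
cv2.imwrite('pics/top.png',cv2.resize(b['img'],(800,600),interpolation=cv2.INTER_CUBIC)); cv2.imwrite('pics/scene.png',cv2.resize(a['img'],(800,600)))
E
```

```text
pics
{'time': 0.0, 'joint_pos': array([ 1.16698362e+00,  4.23842440e-01,  1.63066207e+00, -3.25201901e-06,
        1.08858344e+00, -1.90384022e-02]), 'dq': array([ 6.57886804e-04, -2.88346646e-04,  9.84518779e-05, -6.10996501e-04,
       -3.24624249e-04,  3.80595234e-04]), 'effort': array([-9.10376389e-05, -5.44622111e+01, -2.73660475e+01,  6.45661284e-02,
        2.26156774e-02, -1.01964222e-04]), 'position': array([0.23438161, 0.57880768, 0.22191166]), 'tcp_rot': array([-1.5879094 ,  1.56930103, -1.97268219]), 'force': array([-1.03864511,  0.56912431, -0.09280239]), 'moment': array([ 0.03038268, -0.02271838,  0.0003234 ]), 'grip_width': 0.08776543267425706}
```

View pics/top.png

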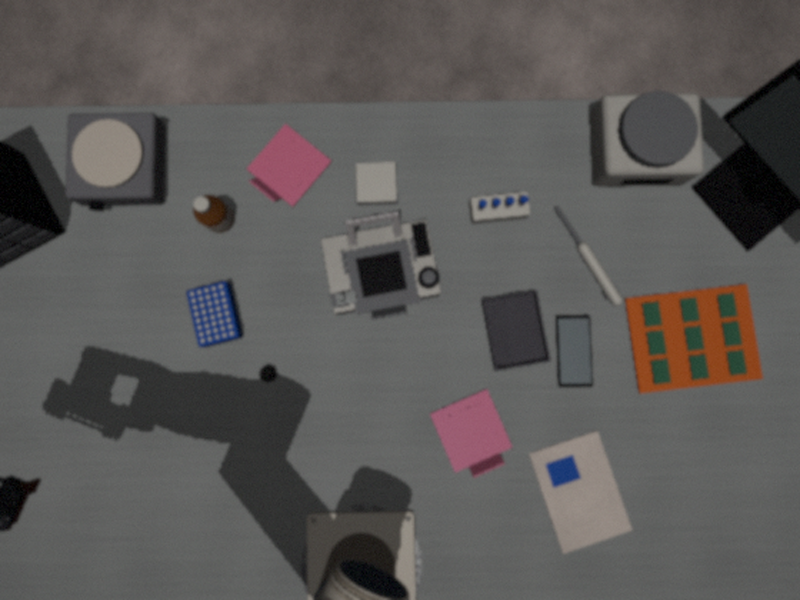

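View pics/scene.png

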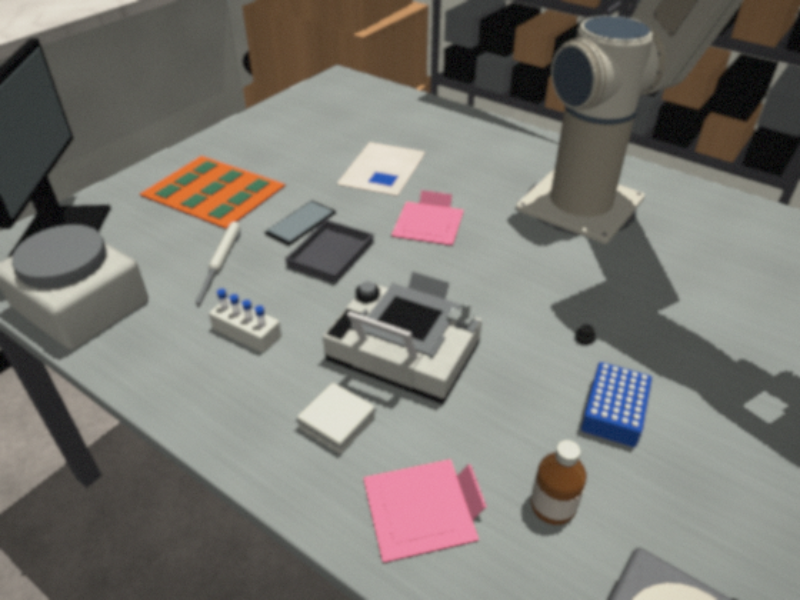

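The top view has +x up and +y left. The reader is near (382,265), with the button at (428,277), the keeper near (340,298) and the lip at (389,311) at its robot side. The dark tray is at (515,328). Pink plates are decoys. Next I'll get a coarse position, then look with the wrist camera.

```bash
python3 - <<'E'
from h import *
import pickle
a,b=pickle.load(open('ab.pkl','rb'))
f=.7
for n,u,v,z in [('button',428,277,.07),('keeper',340,298,.08),('lip',389,311,.07),('traytl',483,296,.024),('traytr',536,290,.024),('traybr',548,360,.024),('traybl',495,368,.024),('rd fl',334,312,.06),('rd fr',440,295,.06),('stopper',268,373,.02)]:
    U,V=int(u*f),int(v*f); print(n,pt(b,U,V).round(3),pt(b,U,V,z).round(3))
T=pose();s=b
print(T.round(3), env.snapshot('wrist')['T_tool_cam'].round(3), b['fx'])
E
```

```text
button [ 0.581 -0.142  0.081] [ 0.582 -0.142  0.07 ]
keeper [0.539 0.032 0.103] [0.541 0.034 0.08 ]
lip [ 0.514 -0.064  0.076] [ 0.515 -0.064  0.07 ]
traytl [ 0.547 -0.263 -0.001] [ 0.544 -0.259  0.024]
traytr [ 0.557 -0.375  0.003] [ 0.555 -0.369  0.024]
traybr [ 0.413 -0.389  0.018] [ 0.413 -0.388  0.024]
traybl [ 0.397 -0.281  0.01 ] [ 0.397 -0.279  0.024]
rd fl [ 0.519  0.053 -0.001] [0.514 0.047 0.06 ]
rd fr [ 0.551 -0.173  0.001] [ 0.545 -0.168  0.06 ]
stopper [0.394 0.186 0.023] [0.393 0.187 0.02 ]
[[-0.001  0.375  0.927  0.234]
 [-0.001  0.927 -0.375  0.579]
 [-1.    -0.001 -0.     0.222]
 [ 0.     0.     0.     1.   ]] [[-0.    -0.285  0.958 -0.161]
 [ 1.     0.001  0.     0.001]
 [-0.001  0.958  0.285 -0.08 ]
 [ 0.     0.     0.     1.   ]] 427.7483327055064
```

>>> step_arm --moves "0 0 0 0 -0.175 0 0;0 0 0 0 -0.175 0 0;0 0 0 0 -0.175 0 0;0 0 -0.056 0.022 0 0 0;0 0 -0.056 0.022 0 0 0;0 0 -0.056 0.022 0 0 0;0 0 -0.056 0.022 0 0 0;0 0 -0.056 0.022 0 0 0;0 0 -0.056 0.022 0 0 0;0 0 -0.056 0.022 0 0 0;0 0 -0.056 0.022 0 0 0;0 0 -0.056 0.022 0 0 0;0 0 -0.056 0.022 0 0 0;0 0 -0.056 0.022 0 0 0;0 0 -0.056 0.022 0 0 0;0 -0.03 0 0 0 0 0;0 0 0 0 0 0 0"

```text
time: 2.28
position: [0.5912, -0.0501, 0.2541]
tcp_rot: [-0.223, 1.568, -0.084]
force: [-1.0, -0.8, 0.2]
grip_width: 0.0006
```

```bash
python3 - <<'E'
from h import *
import pickle
o=env.get_obs();print(o['time'],o['joint_pos'].round(4),pose().round(4))
s=snap('wrist');pickle.dump(s,open('w1.pkl','wb'))
print(s['fx'],s['k1'])
cv2.imwrite('pics/w1.png',cv2.resize(s['img'],(800,600),interpolation=cv2.INTER_CUBIC))
E
```

```text
2.275 [-1.0460e-01  3.4100e-01  1.6764e+00  1.0000e-04  1.1210e+00 -1.8143e+00] [[ 3.200e-03 -1.384e-01  9.904e-01  5.912e-01]
 [-3.000e-04  9.904e-01  1.384e-01 -5.010e-02]
 [-1.000e+00 -7.000e-04  3.100e-03  2.541e-01]
 [ 0.000e+00  0.000e+00  0.000e+00  1.000e+00]]
316.2750666285972 0.01767153404008658
```

View pics/w1.png

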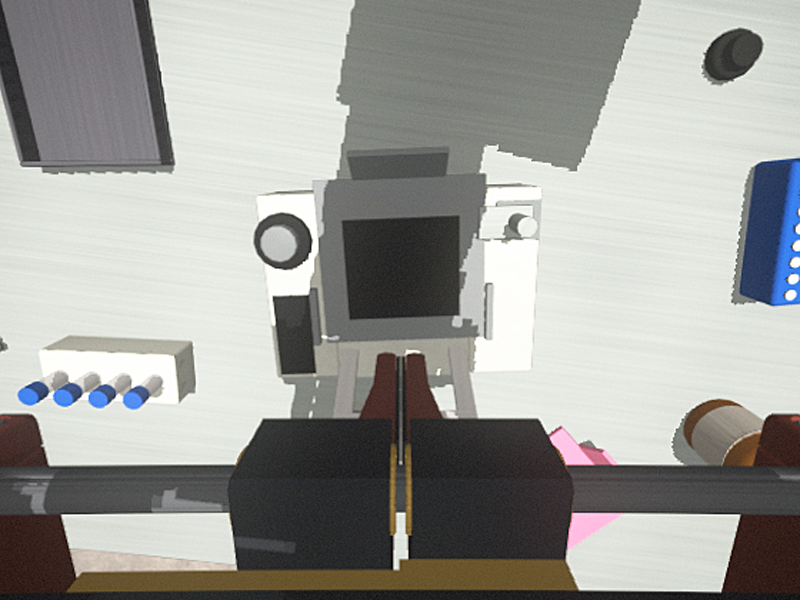

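The wrist view, where image up is toward the robot and image right is +y, shows the button at (281,240), the keeper pin top at (525,222) and cover corners at (313,181), (485,174) and (480,338). The lip is at (350–448,150). The well's dark inset is visible, and the tray is at upper left.

```bash
python3 - <<'E'
from h import *
import pickle
s=pickle.load(open('w1.pkl','rb'));f=.7
P=cloud(s)
for n,u,v,z in [('cover fr',313,181,.066),('cover fl',485,174,.066),('cover rl',480,338,.066),('cover mid',400,265,.066),('lip r',349,151,.085),('lip l',447,148,.085),('button',281,240,.075),('pin top',525,222,.1),('rd fr',258,195,.06),('rd fl',541,187,.06),('rd rl',532,368,.06),('rd deck r',300,280,.06),('tray br',22,164,.024),('tray bl',173,164,.024)]:
    U,V=round(u*f),round(v*f); print(n,pt(s,U,V).round(4),pt(s,U,V,z).round(4))
# top plane segmentation
m=np.abs(P[...,2]-.066)<.004
m[280:]=0
n,l,st,c=cv2.connectedComponentsWithStats(m.astype(np.uint8))
i=l[int(265*f),int(400*f)]; print(st[i],c[i])
for zz,lo in ((.066,.0035),):
    q=P[l==i][:,:2].astype(np.float32); print(cv2.minAreaRect(q), np.median(P[l==i],0))
m=P[...,2]>.072; m[265:]=0
n,l,st,c=cv2.connectedComponentsWithStats(m.astype(np.uint8))
for i in range(1,n):
    if st[i][4]>15:
        q=P[l==i]; print(st[i],q.min(0).round(4),q.max(0).round(4),np.median(q,0).round(4))
print(np.linalg.norm([0.5912,-.0501]))
E
```

```text
cover fr [ 0.5296 -0.1233  0.065 ] [ 0.5296 -0.1231  0.066 ]
cover fl [ 0.5056  0.0154 -0.001 ] [0.5066 0.0033 0.066 ]
cover rl [0.6375 0.0255 0.059 ] [0.635  0.0238 0.066 ]
cover mid [ 0.5837 -0.05    0.0657] [ 0.5837 -0.05    0.066 ]
lip r [ 0.5053 -0.0966  0.0879] [ 0.5052 -0.0969  0.085 ]
lip l [ 0.4941 -0.0301  0.0885] [ 0.4939 -0.0298  0.085 ]
button [ 0.5736 -0.1399  0.0812] [ 0.5748 -0.1413  0.075 ]
pin top [0.5336 0.0292 0.1041] [0.5339 0.0304 0.1   ]
rd fr [ 5.508e-01 -1.820e-01 -3.000e-04] [ 0.5451 -0.1643  0.06  ]
rd fl [ 0.5096  0.0664 -0.0007] [0.5099 0.048  0.06  ]
rd rl [ 0.683   0.097  -0.0011] [0.6579 0.0739 0.06  ]
rd deck r [ 0.6081 -0.1283  0.0588] [ 0.6078 -0.1281  0.06  ]
tray br [ 0.5525 -0.3674  0.0229] [ 0.5524 -0.3665  0.024 ]
tray bl [ 0.5359 -0.2568  0.    ] [ 0.5345 -0.2455  0.024 ]
[  218   120   128   120 13376] [281.78670754 179.78199761]
((0.5798325538635254, -0.04581607133150101), (0.1352294236421585, 0.13738524913787842), 10.813264846801758) [ 0.57666975 -0.04911511  0.06545269]
[ 242  103   73   20 1153] [ 0.4932 -0.0985  0.072 ] [ 0.5203 -0.0272  0.092 ] [ 0.5061 -0.0623  0.0848]
[335 144  41  24 876] [0.5239 0.0013 0.072 ] [0.5529 0.0433 0.1059] [0.5371 0.0235 0.0747]
[181 155  29  29 579] [ 0.5617 -0.159   0.072 ] [ 0.5929 -0.1285  0.0834] [ 0.5761 -0.142   0.0808]
[262 247  38  18 613] [ 0.5766 -0.0594  0.253 ] [ 0.5809 -0.0414  0.2768] [ 0.579  -0.05    0.2657]
[315 249  15  16 192] [0.6494 0.001  0.0724] [0.6624 0.0156 0.0952] [0.655  0.0076 0.0839]
[237 251  14  14 163] [ 0.6646 -0.0879  0.072 ] [ 0.6739 -0.0729  0.0918] [ 0.6695 -0.0801  0.0818]
0.593319011999447
```

>>> step_arm --moves "0 0 -0.044 -0.015 -0.025 0 0;0 0 -0.044 -0.015 0 0 0;0 0.05 0 0 0 0 0;0 0.05 0 0 0 0 0;0 0.055 0 0 0 0 0;0 0.012 0 0 0 0 0;0 0.006 0 0 0 0 0;0 0.004 0 0 0 0 0;0 0.003 0 0 0 0 0;0 0 0 0 0 0 0"

```text
time: 3.58
position: [0.5745, -0.1406, 0.0761]
tcp_rot: [-0.269, 1.568, -0.103]
force: [-8.4, 4.0, 19.9]
grip_width: 0.0008
```

```bash
python3 - <<'E'
from h import *
o=env.get_obs();print(o['force'],o['joint_pos'].round(4),pose().round(4))
E
```

```text
[-8.35943888  4.02495034 19.92106555] [-2.6040e-01  5.7330e-01  1.7901e+00  5.0000e-04  7.7590e-01 -1.9967e+00] [[ 2.300e-03 -1.645e-01  9.864e-01  5.745e-01]
 [-2.000e-04  9.864e-01  1.645e-01 -1.406e-01]
 [-1.000e+00 -6.000e-04  2.200e-03  7.610e-02]
 [ 0.000e+00  0.000e+00  0.000e+00  1.000e+00]]
```

>>> step_arm --moves "0.034 -0.04 0 0 0 0 0;0.034 -0.04 0 0 0 0 0;0.034 0 0.058 -0.004 0 0 0;0.034 0 0.058 -0.004 0 0 0;0.034 0 0.059 -0.004 0 0 0;0.034 0 0 0 0 0 0;0.034 0.04 0 0 0 0 0;0.034 0.028 0 0 0 0 0;0.034 0 0.008 0 0 0 0;0.034 0 0.01 0 0 0 0;0.034 0 0.01 0 0 0 0;0.034 0 0.008 0 0 0 0;0.034 0 0 0 0 0 0"

```text
time: 5.2
position: [0.528, 0.0657, 0.0857]
tcp_rot: [-0.444, 1.568, -0.277]
force: [0.4, -3.4, 3.4]
grip_width: 0.0342
```

>>> step_arm --moves "0.034 0 0.003 0 0 0 0;0.034 0 0.003 0 0 0 0;0.034 0 0 0 0 0 0;0.034 0 0 0 0 0 0"

```text
time: 5.7
position: [0.5279, 0.0669, 0.0856]
tcp_rot: [-1.26, 1.563, -1.093]
force: [4.3, -33.3, 2.4]
grip_width: 0.0346
```

>>> step_arm --moves "0.034 0 -0.012 0 0 0 0;0 -0.05 0 0 0 0 0;0 -0.06 0 0 0 0 0;0 0 -0.04 -0.03 0 0 0;0 0 -0.05 -0.03 0 0 0;0 0 0 -0.03 0 0 0;0 0 0 0 0 0 0"

```text
time: 6.58
position: [0.4525, -0.0442, 0.1949]
tcp_rot: [2.23, 1.57, 2.394]
force: [0.6, -0.5, -0.3]
grip_width: 0.0002
```

```bash
python3 - <<'E'
from h import *
import pickle
from scipy.optimize import least_squares
o=env.get_obs();print(o['time'],o['joint_pos'].round(4),pose().round(4))
s=snap('wrist');pickle.dump(s,open('w2.pkl','wb'))
cv2.imwrite('pics/w2.png',cv2.resize(s['img'][20:260,150:450],(800,640))[:600])
D=[([1.16698,.42384,1.63066,0,1.08858,-.019],[.23438,.57881,.22191]),([-.1046,.341,1.6764,0,1.121,-1.8143],[.5912,-.0501,.2541]),([-.2604,.5733,1.7901,.0005,.7759,-1.9967],[.5745,-.1406,.0761]),(o['joint_pos'],o['position'])]
for q,p in D: print(np.hypot(*p[:2]),np.arctan2(p[1],p[0])-q[0],q[1]+q[2]+q[4])
E
```

```text
6.575 [-1.2380e-01  2.1280e-01  2.0173e+00  6.0000e-04  9.1220e-01 -1.8587e+00] [[-6.000e-04 -1.629e-01  9.866e-01  4.525e-01]
 [ 6.000e-04  9.866e-01  1.629e-01 -4.420e-02]
 [-1.000e+00  7.000e-04 -5.000e-04  1.949e-01]
 [ 0.000e+00  0.000e+00  0.000e+00  1.000e+00]]
0.6244637703662239 0.019063526552156818 3.1430800000000003
0.593319011999447 0.020059090951550562 3.1384
0.591454655912015 0.02038315951745845 3.1393
0.4546427680419787 0.02652747316928683 3.1423069591908868
```

View pics/w2.png

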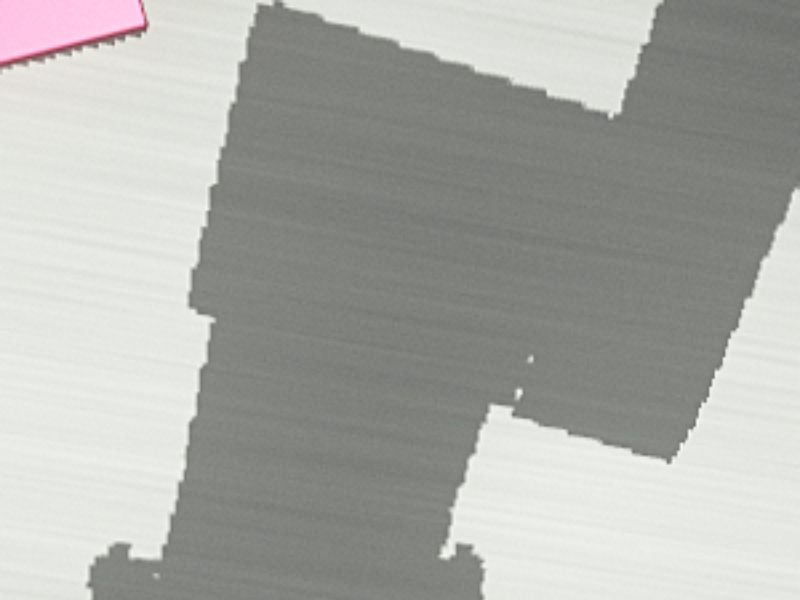

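This crop missed the reader: it shows only the robot's shadow on the bench, and a pink decoy. Next I'll fit the arm geometry to plan the tilted poses.

>>> step_arm --moves "0 0 0 0 0 -0.18 0;0 0 0 0 0 -0.18 0;0 0 0 0 0 -0.18 0;0 0 0 0 0 0 0"

```text
time: 7.12
position: [0.4558, -0.0355, 0.1991]
tcp_rot: [0.013, 1.083, 0.179]
force: [-1.2, -0.6, -0.3]
grip_width: 0.0004
```

```bash
cat > kin.py <<'E'
from h import *
from scipy.optimize import least_squares
o=env.get_obs()
D=[([1.16698,.42384,1.63066,0,1.08858,-.019],[.23438,.57881,.22191]),([-.1046,.341,1.6764,0,1.121,-1.8143],[.5912,-.0501,.2541]),([-.2604,.5733,1.7901,.0005,.7759,-1.9967],[.5745,-.1406,.0761]),([-.1238,.2128,2.0173,.0006,.9122,-1.8587],[.4525,-.0442,.1949]),(o['joint_pos'],o['position'])]
def fk(p,q):
    a,L1,L2,e,d1,Lt=p; t=q[1]+q[2]; w=t+q[4]
    return np.array([a+L1*np.sin(q[1])+L2*np.sin(t)+e*np.cos(t)+Lt*np.sin(w), d1+L1*np.cos(q[1])+L2*np.cos(t)-e*np.sin(t)+Lt*np.cos(w)])
def res(p): return np.concatenate([[*(fk(p,q)-[np.sqrt(max(x[0]**2+x[1]**2-.012**2,0)),x[2]])] for q,x in D]+[(p-[0,.45,.45,0,.3,.3])*1e-4])
E
python3 - <<'E'
from kin import *
r=least_squares(res,[0,.45,.45,0,.3,.3]);print(r.x.round(4),res(r.x).round(4)); print(D[-1],pose().round(3))
E
```

```text
[0.0057 0.5733 0.4799 0.0877 0.3653 0.3655] [ 0.0007 -0.0004  0.0004 -0.0004  0.0006  0.002  -0.0023  0.002   0.0006
 -0.0032  0.      0.      0.      0.      0.      0.    ]
(array([-0.23120166,  0.06434172,  2.30596694,  0.5468153 ,  0.36809336,
       -2.44085895]), array([ 0.45576109, -0.03554654,  0.19914198])) [[ 0.461 -0.167  0.871  0.456]
 [ 0.084  0.986  0.144 -0.036]
 [-0.883  0.006  0.469  0.199]
 [ 0.     0.     0.     1.   ]]
```

```bash
cat > kin2.py <<'E'
from kin import *
def Rz(a): return Ro.from_euler('z',a).as_matrix()
def Ry(a): return Ro.from_euler('y',a).as_matrix()
def fk3(p,q):
    a,L1,L2,e,d1,Lt,dy=p; R1=Rz(q[0]); X=np.array
    A=R1@X([a,dy,d1])+R1@Ry(q[1])@X([0,0,L1])+R1@Ry(q[1]+q[2])@X([e,0,L2])
    R=R1@Ry(q[1]+q[2])@Rz(q[3])@Ry(q[4]); return A+R@X([0,0,Lt]), R[:,2]
P0=np.array([0,.45,.45,0,.3,.3,.012])
def res3(p): return np.concatenate([fk3(p,q)[0]-x for q,x in D]+[(p-P0)*1e-4])
def ik(p,pos,ax):
    lo=np.array([-3,-.9,.09,-1.31,.11]);hi=np.array([3,2.11,2.58,4.45,2.69])
    best=None
    for g in ([-.1,.2,2.2,0.,.4],[-.1,.6,1.8,0.,.8],[-.1,.0,2.4,.3,.3]):
        f=lambda q:np.concatenate([(fk3(p,q)[0]-pos)*5,fk3(p,q)[1]-ax])
        s=least_squares(f,g,bounds=(lo,hi))
        if best is None or s.cost<best.cost: best=s
    return best
E
python3 - <<'E'
from kin2 import *
r=least_squares(res3,P0);p=r.x;print(p.round(4),np.abs(res3(p)[:15]).max().round(4)); print(fk3(p,D[-1][0])); np.save('p.npy',p)
for al in (.5,.7,.9,1.05):
  for x,y,z in ((.50,-.06,.05),(.52,-.06,.045),(.56,-.05,.15),(.63,-.04,.19)):
    ps=-.1; s=ik(p,np.array([x,y,z]),np.array([np.sin(al)*np.cos(ps),np.sin(al)*np.sin(ps),-np.cos(al)]))
    print(al,x,z,s.x.round(2),'err %.4f'%np.sqrt(s.cost*2))
E
```

```text
[1.000e-04 5.631e-01 4.849e-01 7.760e-02 3.125e-01 3.096e-01 1.190e-02] 0.0
(array([ 0.45575642, -0.03554178,  0.19915759]), array([ 0.46141031,  0.0835978 , -0.88323945]))
0.5 0.5 0.05 [-0.16  0.5   2.31  2.97  0.17] err 0.0000
0.5 0.52 0.045 [-0.15  0.53  2.27  2.98  0.16] err 0.0000
0.5 0.56 0.15 [-0.11  0.31  2.16  0.04  0.17] err 0.0000
0.5 0.63 0.19 [-0.08  0.32  1.99 -0.03  0.33] err 0.0000
0.7 0.5 0.05 [-0.17  0.6   2.41  3.06  0.57] err 0.0000
0.7 0.52 0.045 [-0.16  0.61  2.37  3.07  0.54] err 0.0000
0.7 0.56 0.15 [-0.12  0.33  2.28  3.08  0.17] err 0.0000
0.7 0.63 0.19 [-0.05  0.31  2.08 -0.51  0.11] err 0.0581
0.9 0.5 0.05 [-0.18  0.77  2.48  3.06  1.01] err 0.0000
0.9 0.52 0.045 [-0.17  0.77  2.44  3.08  0.97] err 0.0000
0.9 0.56 0.15 [-0.12  0.42  2.38  3.12  0.56] err 0.0000
0.9 0.63 0.19 [-0.07  0.37  2.23  3.21  0.36] err 0.0000
1.05 0.5 0.05 [-0.19  0.95  2.51  3.06  1.36] err 0.0000
1.05 0.52 0.045 [-0.18  0.93  2.47  3.07  1.3 ] err 0.0000
1.05 0.56 0.15 [-0.12  0.54  2.44  3.12  0.88] err 0.0000
1.05 0.63 0.19 [-0.07  0.45  2.29  3.19  0.65] err 0.0000
```

```bash
cat > plan.py <<'E'
from kin2 import *
p=np.load('p.npy'); o=env.get_obs(); q0=np.array(o['joint_pos']); T0=pose(o)
def R6(q): return Rz(q[0])@Ry(q[1]+q[2])@Rz(q[3])@Ry(q[4])@Rz(q[5])
C=R6(q0).T@T0[:3,:3]
C=Ro.from_matrix(C).as_matrix()
def FK(q): T=np.eye(4);T[:3,3]=fk3(p,q)[0];T[:3,:3]=R6(q)@C;return T
lo=np.array([-3,-.9,.09,-1.31,.11,-2.54]);hi=np.array([3,2.11,2.58,4.45,2.69,2.54])
def IK(T,g):
    f=lambda q:np.concatenate([(FK(q)[:3,3]-T[:3,3])*5,Ro.from_matrix(FK(q)[:3,:3].T@T[:3,:3]).as_rotvec()])
    s=least_squares(f,np.clip(g,lo+1e-3,hi-1e-3),bounds=(lo,hi)); return s.x,np.sqrt(2*s.cost)
O=np.array([.5965,-.0466]);YAW=.165;c,sn=np.cos(YAW),np.sin(YAW);XR=np.array([c,sn,0]);YR=np.array([-sn,c,0]);ZR=np.array([0,0,1.])
def rp(x,y,z): return np.r_[O,0]+x*XR+y*YR+z*ZR
def inv(P): d=np.asarray(P)-np.r_[O,0]; return np.array([d@XR,d@YR,d[2]])
def tgt(x,y,z,b,up=1):
    T=np.eye(4); X=np.cos(b)*XR-np.sin(b)*ZR; Z=-(np.sin(b)*XR+np.cos(b)*ZR)*up
    T[:3,:3]=np.c_[X,np.cross(Z,X),Z]; T[:3,3]=rp(x,y,z); return T
def rows(Ts,g,nd=4):
    cur=T0.copy(); out=[]
    for T in Ts:
        D=np.linalg.inv(cur)@T; v=np.r_[D[:3,3],Ro.from_matrix(D[:3,:3]).as_rotvec()].round(nd)
        out.append(f'{g} '+' '.join(f'{k:g}' for k in v))
        E=np.eye(4);E[:3,3]=v[:3];E[:3,:3]=Ro.from_rotvec(v[3:]).as_matrix();cur=cur@E
    print(';'.join(out))
E
python3 - <<'E'
from plan import *
for x,z in((-.115,.06),(-.13,.07),(-.115,.1)):
  for b in (.52,.65):
    q,e=IK(tgt(x,0,z,b),[-.15,.8,2.4,3.0,1.,-1.5]);print(x,z,b,q.round(3),e.round(4))
q,e=IK(tgt(-.115,0,.06,.6),[-.15,.8,2.4,3.0,1.,-1.5]);print(q0.round(3),q.round(3))
mid=q.copy()
N=19
Qs=[q0+(q-q0)*k/N for k in range(1,N+1)]
for Q in Qs[::3]: print(FK(Q)[:3,3].round(3), inv(FK(Q)[:3,3]).round(3))
E
```

```text
-0.115 0.06 0.52 [-0.515  0.897  2.497  2.53   1.253 -1.737] 0.0
-0.115 0.06 0.65 [-0.461  0.755  2.483  2.554  1.    -1.638] 0.0
-0.13 0.07 0.52 [-0.555  0.88   2.528  2.496  1.258 -1.754] 0.0
-0.13 0.07 0.65 [-0.497  0.73   2.512  2.522  1.002 -1.644] 0.0
-0.115 0.1 0.52 [-0.515  0.75   2.522  2.502  1.154 -1.661] 0.0
-0.115 0.1 0.65 [-0.461  0.607  2.497  2.498  0.891 -1.543] 0.0
[-0.231  0.064  2.306  0.547  0.368 -2.441] [-0.482  0.808  2.491  2.549  1.099 -1.677]
[ 0.444 -0.022  0.18 ] [-0.147  0.05   0.18 ]
[0.418 0.023 0.14 ] [-0.164  0.098  0.14 ]
[0.415 0.06  0.123] [-0.162  0.135  0.123]
[0.432 0.075 0.116] [-0.142  0.147  0.116]
[0.46  0.058 0.107] [-0.117  0.126  0.107]
[0.483 0.009 0.089] [-0.103  0.074  0.089]
[ 0.483 -0.065  0.06 ] [-0.115 -0.     0.06 ]
```

```bash
python3 - <<'E'
from plan import *
q,e=IK(tgt(-.15,0,.11,.6),[-.5,.7,2.5,2.5,1.,-1.6]);print(q.round(3),e)
N=18
Qs=[q0+(q-q0)*k/N for k in range(1,N+1)]
print([inv(FK(Q)[:3,3]).round(2).tolist() for Q in Qs[::3]])
rows([FK(Q) for Q in Qs],0,3)
E
```

```text
[-0.575  0.643  2.568  2.431  1.023 -1.626] 1.8407774314822558e-09
[[-0.15, 0.05, 0.18], [-0.17, 0.09, 0.15], [-0.18, 0.12, 0.13], [-0.16, 0.13, 0.13], [-0.14, 0.1, 0.13], [-0.14, 0.05, 0.12]]
0 0.01 0.013 -0.019 0.169 0.037 0.058;0 0.01 0.011 -0.018 0.171 0.035 0.054;0 0.009 0.008 -0.016 0.171 0.033 0.053;0 0.009 0.007 -0.014 0.172 0.031 0.051;0 0.007 0.005 -0.011 0.172 0.027 0.05;0 0.007 0.003 -0.009 0.172 0.024 0.049;0 0.005 0.004 -0.006 0.173 0.02 0.05;0 0.005 0.003 -0.003 0.171 0.017 0.05;0 0.004 0.004 -0.001 0.17 0.013 0.052;0 0.002 0.005 0.002 0.169 0.009 0.055;0 0.002 0.006 0.005 0.167 0.006 0.056;0 0 0.008 0.006 0.164 0.004 0.06;0 -0 0.01 0.009 0.162 0 0.064;0 -0.002 0.012 0.01 0.158 -0.001 0.068;0 -0.002 0.015 0.011 0.154 -0.003 0.073;0 -0.003 0.018 0.012 0.149 -0.003 0.077;0 -0.004 0.02 0.013 0.145 -0.004 0.082;0 -0.005 0.024 0.012 0.139 -0.004 0.087
```

>>> step_arm --moves "0 0.01 0.013 -0.019 0.169 0.037 0.058;0 0.01 0.011 -0.018 0.171 0.035 0.054;0 0.009 0.008 -0.016 0.171 0.033 0.053;0 0.009 0.007 -0.014 0.172 0.031 0.051;0 0.007 0.005 -0.011 0.172 0.027 0.05;0 0.007 0.003 -0.009 0.172 0.024 0.049;0 0.005 0.004 -0.006 0.173 0.02 0.05;0 0.005 0.003 -0.003 0.171 0.017 0.05;0 0.004 0.004 -0.001 0.17 0.013 0.052;0 0.002 0.005 0.002 0.169 0.009 0.055;0 0.002 0.006 0.005 0.167 0.006 0.056;0 0 0.008 0.006 0.164 0.004 0.06;0 0 0.01 0.009 0.162 0 0.064;0 -0.002 0.012 0.01 0.158 -0.001 0.068;0 -0.002 0.015 0.011 0.154 -0.003 0.073;0 -0.003 0.018 0.012 0.149 -0.003 0.077;0 -0.004 0.02 0.013 0.145 -0.004 0.082;0 -0.005 0.024 0.012 0.139 -0.004 0.087;0 0 0 0 0 0 0;0 0 0 0 0 0 0"

```text
time: 9.62
position: [0.4511, -0.0715, 0.1105]
tcp_rot: [3.14, 0.596, 0.17]
force: [0.3, 0.1, -0.2]
grip_width: 0.0004
```

```bash
python3 - <<'E'
from plan import *
import pickle
print(o['time'],q0.round(3),inv(T0[:3,3]).round(4),T0.round(3))
s=snap('wrist');pickle.dump(s,open('w3.pkl','wb'))
cv2.imwrite('pics/w3.png',cv2.resize(s['img'],(800,600),interpolation=cv2.INTER_CUBIC))
E
```

```text
9.625 [-0.576  0.642  2.563  2.424  1.022 -1.623] [-0.1475 -0.0007  0.1105] [[ 0.816  0.17  -0.553  0.451]
 [ 0.14  -0.985 -0.096 -0.072]
 [-0.561  0.001 -0.828  0.111]
 [ 0.     0.     0.     1.   ]]
```

View pics/w3.png

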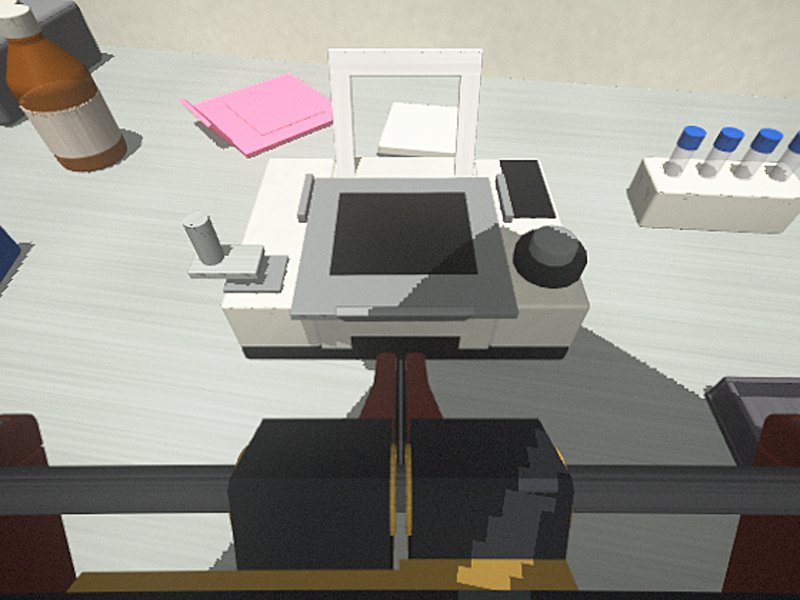

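The keeper is out past the deck edge at (225,260). The cover is shut with its front edge along v≈310, and the fingers point at mid-lip. I'll check the lip and front-face heights with depth.

```bash
python3 - <<'E'
from plan import *
import pickle
s=pickle.load(open('w3.pkl','rb'));f=.7
for n,u,v in [('fl',294,314),('fr',517,317),('cov front L',300,305),('cov frontR',505,308),('rl',324,182),('rr',488,182),('lip',405,313),('lip2',370,316),('lip3',450,317),('face top',260,312),('face',240,325),('faceR',540,322)]:
    P=pt(s,round(u*f),round(v*f)); print(n,P.round(4),inv(P).round(4))
P=cloud(s); q=(P.reshape(-1,3)-np.r_[O,0])@np.c_[XR,YR,ZR]
q=q[np.isfinite(q[:,0])]
k=q[(q[:,0]<-.072)&(q[:,2]>.05)&(q[:,0]>-.11)&(abs(q[:,1])<.06)]
print(k.min(0),k.max(0)); 
k=q[(abs(q[:,2]-.066)<.0025)&(q[:,0]<.06)&(q[:,0]>-.09)&(abs(q[:,1])<.075)];print(k.min(0),k.max(0))
k=q[(q[:,2]>.02)&(q[:,2]<.05)&(q[:,0]<-.05)&(q[:,0]>-.09)&(abs(q[:,1])<.1)];print('face',np.median(k,0), np.polyfit(k[:,1],k[:,0],1))
E
```

```text
fl [5.07e-01 3.00e-04 6.39e-02] [-0.0806  0.061   0.0639]
fr [ 0.5389 -0.1271  0.0487] [-0.07   -0.0699  0.0487]
cov front L [ 0.5123 -0.0017  0.0656] [-0.0757  0.0582  0.0656]
cov frontR [ 0.5306 -0.1175  0.0652] [-0.0766 -0.0591  0.0652]
rl [0.6292 0.0173 0.0651] [0.0428 0.0576 0.0651]
rr [ 0.6512 -0.102   0.0642] [ 0.0448 -0.0636  0.0642]
lip [ 0.4998 -0.0646  0.0883] [-0.0984 -0.0019  0.0883]
lip2 [ 0.497  -0.0468  0.0855] [-0.0981  0.0161  0.0855]
lip3 [ 0.5105 -0.0868  0.076 ] [-0.0914 -0.0255  0.076 ]
face top [0.5129 0.0255 0.0537] [-0.0706  0.0848  0.0537]
face [0.5103 0.0407 0.0407] [-0.0706  0.1003  0.0407]
faceR [ 0.5423 -0.142   0.0435] [-0.0692 -0.0852  0.0435]
[-0.10045484 -0.0598959   0.05920802] [-0.07200003  0.05994227  0.09140207]
[-0.0866684  -0.07493033  0.06350146] [0.05999718 0.07338864 0.06848113]
face [-0.07018323 -0.00153587  0.03365455] [-0.00602406 -0.07030007]
```

```bash
cat > lift.py <<'E'
from plan import *
b=.6;n=np.array([np.sin(b),np.cos(b)]);t=np.array([np.cos(b),-np.sin(b)]);h=.010
def tc(th,k):
    P=np.array([.05-.13*np.cos(th),.06+.13*np.sin(th)])
    d=t if th<b else np.array([np.cos(th),-np.sin(th)])
    r=P+k*d-h*n; return tgt(r[0],0,r[1],b)
A=[tgt(-.13,0,.075,b),tgt(-.115,0,.045,b),tgt(-.10,0,.043,b),tgt(-.083,0,.044,b)]
ths=np.deg2rad(np.arange(0,49,4)); B=[tc(x,.006+.004*min(x/.4,1)) for x in ths]
ths=np.deg2rad(np.arange(48,109,5)); Cc=[tc(x,.010) for x in ths]
E
python3 - <<'E'
from lift import *
g=q0
for T in A+B+Cc:
    g,e=IK(T,g)
    if e>1e-4: print('bad',T[:3,3],e)
print(g.round(3))
rows(A+B,0,4)
E
```

```text
[-0.203  0.505  2.149  2.521  0.536 -1.234]
0 0.0347 -0.0008 0.0195 0.0042 -0.0036 0.0028;0 0.0293 0 0.0163 -0 -0 -0;0 0.0135 0 -0.0069 -0 -0 -0;0 0.0135 0 -0.0104 -0 -0 -0;0 -0.0006 0 -0.0049 -0 -0 -0;0 -0.0041 0 -0.0076 -0 -0 -0;0 -0.0036 0 -0.008 -0 -0 -0;0 -0.0031 0 -0.0083 -0 -0 -0;0 -0.0024 0 -0.0085 -0 -0 -0;0 -0.0019 0 -0.0087 -0 -0 -0;0 -0.0014 0 -0.0089 -0 -0 -0;0 -0.0014 0 -0.0089 -0 -0 -0;0 -0.0006 0 -0.0091 -0 -0 -0;0 -0.0001 0 -0.0088 -0 -0 -0;0 0.0005 0 -0.0083 -0 -0 -0;0 0.0011 0 -0.0083 -0 -0 -0;0 0.0017 0 -0.0083 -0 -0 -0
```

>>> step_arm --moves "0 0.0347 -0.0008 0.0195 0.0042 -0.0036 0.0028;0 0.0293 0 0.0163 0 0 0;0 0.0135 0 -0.0069 0 0 0;0 0.0135 0 -0.0104 0 0 0;0 -0.0006 0 -0.0049 0 0 0;0 -0.0041 0 -0.0076 0 0 0;0 -0.0036 0 -0.008 0 0 0;0 -0.0031 0 -0.0083 0 0 0;0 -0.0024 0 -0.0085 0 0 0;0 0 0 0 0 0 0"

```text
time: 10.92
position: [0.5233, -0.0599, 0.0831]
tcp_rot: [3.14, 0.601, 0.16]
force: [-0.6, 0.8, -2.2]
grip_width: 0.0004
```

```bash
python3 - <<'E'
from plan import *
import pickle
print(o['force'].round(2),inv(T0[:3,3]).round(4))
s=snap('wrist');pickle.dump(s,open('w4.pkl','wb'))
cv2.imwrite('pics/w4.png',cv2.resize(s['img'],(560,420)))
E
```

```text
[-0.59  0.8  -2.2 ] [-0.0744 -0.0011  0.0831]
```

View pics/w4.png

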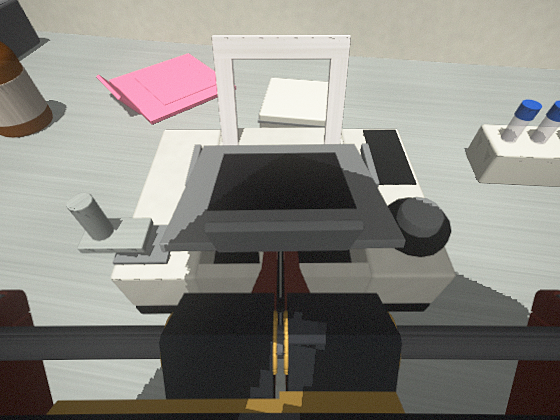

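The cover is rising, with its front edge at v≈245 and the fingers centred under it at u≈281, and it is straight on its pivot. Continuing the arc.

>>> step_arm --moves "0 -0.0019 0 -0.0087 0 0 0;0 -0.0014 0 -0.0089 0 0 0;0 -0.0014 0 -0.0089 0 0 0;0 -0.0006 0 -0.0091 0 0 0;0 -0.0001 0 -0.0088 0 0 0;0 0.0005 0 -0.0083 0 0 0;0 0.0011 0 -0.0083 0 0 0;0 0.0017 0 -0.0083 0 0 0;0 0 0 0 0 0 0"

```text
time: 12.1
position: [0.5607, -0.0538, 0.1412]
tcp_rot: [3.141, 0.601, 0.16]
force: [-0.9, -0.2, -0.8]
grip_width: 0.0003
```

```bash
python3 - <<'E'
from lift import *
print(o['force'].round(2),inv(T0[:3,3]).round(4), inv(B[-1][:3,3]).round(4))
s=snap('wrist')
P=cloud(s); q=(P-np.r_[O,0])@np.c_[XR,YR,ZR]
for c_ in (330,350,370): # free side columns of plate
    w=q[90:230:20,c_]; print(c_,w.round(3).tolist())
rows(Cc[1:],0,4)
E
```

```text
[-0.93 -0.18 -0.75] [-0.0365 -0.0012  0.1412] [-0.0359 -0.      0.1409]
330 [[1.336, -0.251, -0.539], [0.333, -0.083, -0.001], [0.09, -0.041, 0.138], [0.083, -0.042, 0.123], [0.076, -0.044, 0.107], [0.069, -0.045, 0.088], [-0.029, -0.024, 0.179]]
350 [[1.319, -0.346, -0.53], [0.334, -0.116, -0.002], [0.279, -0.108, -0.001], [0.233, -0.102, -0.002], [0.189, -0.096, -0.0], [-0.023, -0.033, 0.187], [-0.029, -0.034, 0.178]]
370 [[1.306, -0.44, -0.523], [0.332, -0.148, -0.001], [0.278, -0.139, -0.001], [0.231, -0.13, -0.0], [0.191, -0.123, -0.001], [0.153, -0.116, -0.001], [0.07, -0.088, 0.06]]
0 0.0035 -0.0012 -0.0101 -0.0016 0.0006 -0.0038;0 0.0038 -0 -0.0098 0 0 0;0 0.0046 -0 -0.0094 0 0 0;0 0.0054 -0 -0.0089 0 0 0;0 0.0062 -0 -0.0085 0 0 0;0 0.0068 -0 -0.0079 0 0 0;0 0.0076 -0 -0.0072 0 0 0;0 0.0081 -0 -0.0066 0 0 0;0 0.0087 -0 -0.0058 0 0 0;0 0.0092 -0 -0.0051 0 0 0;0 0.0096 -0 -0.0042 0 0 0;0 0.0099 -0 -0.0034 0 0 0
```

>>> step_arm --moves "0 0.0035 -0.0012 -0.0101 0 0 0;0 0.0038 0 -0.0098 0 0 0;0 0.0046 0 -0.0094 0 0 0;0 0.0054 0 -0.0089 0 0 0;0 0.0062 0 -0.0085 0 0 0;0 0.0068 0 -0.0079 0 0 0;0 0.0076 0 -0.0072 0 0 0;0 0.0081 0 -0.0066 0 0 0;0 0.0087 0 -0.0058 0 0 0;0 0.0092 0 -0.0051 0 0 0;0 0.0096 0 -0.0042 0 0 0;0 0.0099 0 -0.0034 0 0 0;0 0 0 0 0 0 0;0 0 0 0 0 0 0"

```text
time: 13.9
position: [0.6758, -0.0337, 0.1645]
tcp_rot: [-3.141, 0.603, 0.161]
force: [0.2, 0.5, 0.3]
grip_width: 0.0003
```

```bash
python3 - <<'E'
from lift import *
print(o['force'].round(2),inv(T0[:3,3]).round(4),q0.round(2))
s=snap('wrist')
cv2.imwrite('pics/w5.png',s['img'])
E
```

```text
[0.18 0.52 0.32] [ 0.0804 -0.0003  0.1645] [-0.2   0.51  2.15  2.53  0.53 -1.24]
```

View pics/w5.png

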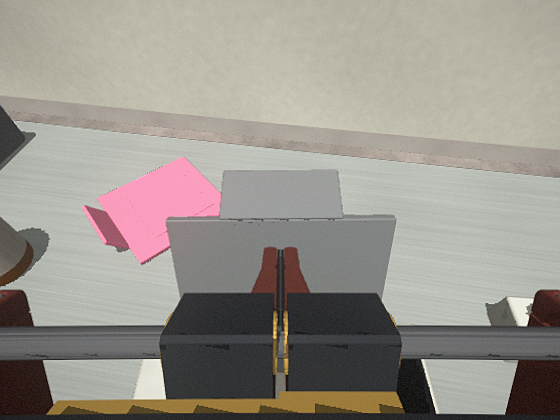

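The cover lies back on the backrest with its lip up at (280,195), and the fingers carry no force. Next I retract, swing the wrist back to tool-down and look into the well.

```bash
python3 - <<'E'
from plan import *
T1=T0.copy(); T1[:3,3]=rp(-.06,0,.25); qa,e=IK(T1,q0); print(qa.round(2),e)
T2=np.eye(4); T2[:3,:3]=np.c_[-ZR,YR,XR]; T2[:3,3]=rp(-.06,0,.27)
q2,e=IK(T2,[-.1,.3,1.8,0,1.1,-1.8]); print(q2.round(2),e)
pre=[T0+(T1-T0)*k/4 for k in (1,2,3,4)]
for P in pre: P[:3,:3]=T0[:3,:3]
N=16
Qs=[qa+(q2-qa)*k/N for k in range(1,N+1)]
W=[FK(Q) for Q in Qs]
print([inv(w[:3,3]).round(2).tolist()+w[:3,0].round(2).tolist() for w in W[::2]])
a=[Ro.from_matrix(W[i].T[:3,:3]@W[i+1][:3,:3]).magnitude() for i in range(N-1)];print(max(a))
rows(pre+W,0,3)
E
```

```text
[-0.37  0.16  2.38  2.13  0.51 -0.95] 9.091585190762377e-13
[-0.13  0.24  1.77 -0.    1.12 -1.86] 8.92934600048779e-16
[[-0.04, 0.02, 0.26, 0.81, 0.21, -0.55], [-0.02, 0.06, 0.27, 0.75, 0.36, -0.56], [-0.01, 0.1, 0.28, 0.65, 0.48, -0.59], [-0.01, 0.12, 0.27, 0.51, 0.54, -0.67], [-0.03, 0.13, 0.27, 0.36, 0.54, -0.76], [-0.04, 0.11, 0.26, 0.22, 0.46, -0.86], [-0.05, 0.08, 0.25, 0.11, 0.32, -0.94], [-0.06, 0.03, 0.26, 0.03, 0.12, -0.99]]
0.21024390620287295
0 -0.041 0 0.002 0 -0 0;0 -0.041 0 0.003 0 -0 0;0 -0.041 0 0.002 0 -0 0;0 -0.041 0 0.002 0 -0 0;0 0.009 -0.02 -0.019 -0.195 0.021 -0.078;0 0.009 -0.017 -0.019 -0.194 0.022 -0.078;0 0.009 -0.014 -0.017 -0.193 0.021 -0.078;0 0.007 -0.012 -0.015 -0.192 0.021 -0.078;0 0.006 -0.01 -0.012 -0.19 0.021 -0.078;0 0.006 -0.008 -0.01 -0.187 0.019 -0.08;0 0.003 -0.008 -0.007 -0.185 0.02 -0.082;0 0.002 -0.007 -0.004 -0.181 0.018 -0.084;0 0.001 -0.009 -0.002 -0.178 0.019 -0.087;0 -0.002 -0.01 0.001 -0.174 0.019 -0.091;0 -0.004 -0.012 0.004 -0.168 0.02 -0.094;0 -0.005 -0.015 0.005 -0.163 0.022 -0.099;0 -0.008 -0.017 0.005 -0.156 0.024 -0.102;0 -0.01 -0.022 0.007 -0.15 0.028 -0.106;0 -0.011 -0.024 0.005 -0.142 0.032 -0.11;0 -0.013 -0.028 0.005 -0.134 0.037 -0.112
```

>>> step_arm --moves "0 -0.041 0 0.002 0 0 0;0 -0.041 0 0.003 0 0 0;0 -0.041 0 0.002 0 0 0;0 -0.041 0 0.002 0 0 0"

```text
time: 14.45
position: [0.5362, -0.0562, 0.2507]
tcp_rot: [-3.141, 0.603, 0.161]
force: [0.0, -0.4, 0.4]
grip_width: 0.0004
```

```bash
python3 - <<'E'
from plan import *
T2=np.eye(4); T2[:3,:3]=np.c_[-ZR,YR,XR]; T2[:3,3]=rp(-.06,0,.27)
q2,e=IK(T2,[-.1,.3,1.8,0,1.1,-1.8]); print(q0.round(2),q2.round(2),e)
N=19
W=[FK(q0+(q2-q0)*k/N) for k in range(1,N+1)]
rows(W,0,3)
E
```

```text
[-0.37  0.16  2.38  2.13  0.51 -0.94] [-0.13  0.24  1.77  0.    1.12 -1.86] 1.2524425615191726e-16
0 0.008 -0.017 -0.017 -0.164 0.018 -0.066;0 0.008 -0.015 -0.015 -0.164 0.017 -0.066;0 0.007 -0.012 -0.015 -0.163 0.018 -0.065;0 0.007 -0.011 -0.014 -0.162 0.018 -0.065;0 0.006 -0.009 -0.012 -0.161 0.018 -0.066;0 0.005 -0.007 -0.011 -0.16 0.017 -0.066;0 0.005 -0.007 -0.008 -0.158 0.016 -0.067;0 0.003 -0.007 -0.007 -0.156 0.016 -0.069;0 0.003 -0.006 -0.004 -0.154 0.016 -0.07;0 0.001 -0.007 -0.002 -0.151 0.016 -0.072;0 -0 -0.007 -0.001 -0.149 0.016 -0.074;0 -0.002 -0.009 0.002 -0.145 0.016 -0.077;0 -0.003 -0.01 0.002 -0.142 0.017 -0.08;0 -0.004 -0.012 0.004 -0.137 0.018 -0.082;0 -0.006 -0.015 0.005 -0.134 0.02 -0.085;0 -0.007 -0.016 0.005 -0.128 0.022 -0.088;0 -0.009 -0.019 0.004 -0.124 0.024 -0.09;0 -0.01 -0.022 0.005 -0.118 0.028 -0.093;0 -0.011 -0.024 0.003 -0.112 0.032 -0.095
```

>>> step_arm --moves "0 0.008 -0.017 -0.017 -0.164 0.018 -0.066;0 0.008 -0.015 -0.015 -0.164 0.017 -0.066;0 0.007 -0.012 -0.015 -0.163 0.018 -0.065;0 0.007 -0.011 -0.014 -0.162 0.018 -0.065;0 0.006 -0.009 -0.012 -0.161 0.018 -0.066;0 0.005 -0.007 -0.011 -0.16 0.017 -0.066;0 0.005 -0.007 -0.008 -0.158 0.016 -0.067;0 0.003 -0.007 -0.007 -0.156 0.016 -0.069;0 0.003 -0.006 -0.004 -0.154 0.016 -0.07;0 0.001 -0.007 -0.002 -0.151 0.016 -0.072;0 0 -0.007 -0.001 -0.149 0.016 -0.074;0 -0.002 -0.009 0.002 -0.145 0.016 -0.077;0 -0.003 -0.01 0.002 -0.142 0.017 -0.08;0 -0.004 -0.012 0.004 -0.137 0.018 -0.082;0 -0.006 -0.015 0.005 -0.134 0.02 -0.085;0 -0.007 -0.016 0.005 -0.128 0.022 -0.088;0 -0.009 -0.019 0.004 -0.124 0.024 -0.09;0 -0.01 -0.022 0.005 -0.118 0.028 -0.093;0 -0.011 -0.024 0.003 -0.112 0.032 -0.095;0 0 0 0 0 0 0"

```text
time: 16.95
position: [0.539, -0.0566, 0.2705]
tcp_rot: [-0.136, 1.569, 0.028]
force: [0.3, 0.3, -1.5]
grip_width: 0.0007
```

```bash
python3 - <<'E'
from plan import *
import pickle
print(o['time'],q0.round(3),inv(T0[:3,3]).round(4),T0.round(3))
s=snap('wrist');pickle.dump(s,open('w6.pkl','wb'))
cv2.imwrite('pics/w6.png',cv2.resize(s['img'],(800,600),interpolation=cv2.INTER_CUBIC))
E
```

```text
16.95 [-0.127  0.245  1.77   0.     1.124 -1.862] [-0.0584 -0.0004  0.2705] [[ 0.002 -0.163  0.987  0.539]
 [ 0.     0.987  0.163 -0.057]
 [-1.    -0.     0.002  0.27 ]
 [ 0.     0.     0.     1.   ]]
```

View pics/w6.png

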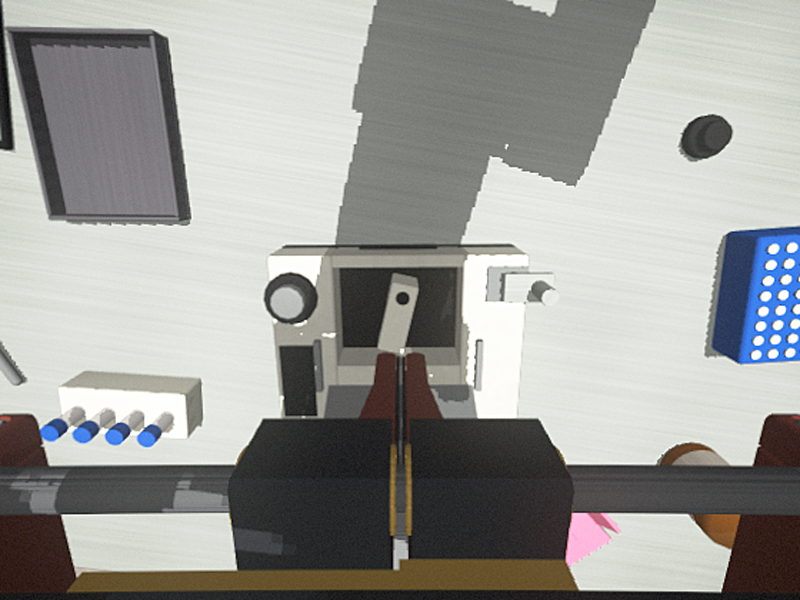

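The cartridge top spans (391,272), (418,278), (405,352) and (380,346), turned a little in the well. The tray spans (8,28), (155,32), (188,218) and (52,220).

```bash
python3 - <<'E'
from plan import *
import pickle
s=pickle.load(open('w6.pkl','rb'));f=.7
for n,u,v,z in [('c',391,272,.056),('c',418,278,.056),('c',405,352,.056),('c',380,346,.056),('t',8,28,.024),('t',155,32,.024),('t',188,218,.024),('t',52,220,.024)]:
    P=pt(s,round(u*f),round(v*f)); Z=pt(s,u*f,v*f,z); print(n,P.round(4),Z.round(4),inv(Z).round(4))
P=cloud(s); m=(abs(P[...,2]-.056)<.004); m[:185]=0; m[248:]=0; m[:,:262]=0; m[:,296:]=0
n_,l,st,_=cv2.connectedComponentsWithStats(m.astype(np.uint8)); i=1+st[1:,4].argmax(); q=P[l==i]; print(st[i],np.median(q,0))
r=np.array([inv(x) for x in q]); print(cv2.minAreaRect(r[:,:2].astype(np.float32)))
m=(P[...,2]>.012)&(P[...,2]<.03); m[:,140:]=0; m[160:]=0
n_,l,st,_=cv2.connectedComponentsWithStats(m.astype(np.uint8)); i=1+st[1:,4].argmax(); q=P[l==i]; print(st[i],cv2.minAreaRect(q[:,:2].astype(np.float32)))
E
```

```text
c [ 0.5516 -0.0615  0.0154] [ 0.5432 -0.0624  0.056 ] [-0.0552 -0.0069  0.056 ]
c [ 0.5542 -0.0351  0.0155] [ 0.5446 -0.0389  0.056 ] [-0.0499  0.0161  0.056 ]
c [ 0.6242 -0.0356  0.0277] [ 0.6134 -0.0385  0.056 ] [0.018  0.0053 0.056 ]
c [ 0.6115 -0.0614  0.055 ] [ 0.6114 -0.0614  0.056 ] [ 0.0122 -0.0171  0.056 ]
t [ 0.4077 -0.3884  0.0233] [ 0.4074 -0.3883  0.024 ] [-0.2426 -0.306   0.024 ]
t [ 0.389  -0.2793  0.0191] [ 0.3901 -0.2762  0.024 ] [-0.2413 -0.1926  0.024 ]
t [ 5.364e-01 -2.572e-01 -4.000e-04] [ 0.5317 -0.2471  0.024 ] [-0.0968 -0.1871  0.024 ]
t [ 0.5538 -0.3655  0.0228] [ 0.5534 -0.3642  0.024 ] [-0.0946 -0.3062  0.024 ]
[264 197  29  51 914] [ 0.58242157 -0.05042027  0.0549778 ]
((-0.012827664613723755, -0.0016488395631313324), (0.024010321125388145, 0.06429143249988556), 77.26888275146484)
[   3   19  127  136 3192] ((0.4705551862716675, -0.3237939476966858), (0.15100669860839844, 0.11726439744234085), 9.360809326171875)
```

>>> step_arm --moves "0.05 0 0 0.023 0.105 0 0;0.05 0 -0.005 0.0225 0.105 0 0;0.05 0.055 0 0 0 0 0;0.05 0.055 0 0 0 0 0;0.05 0.055 0 0 0 0 0;0.05 0.03 0 0 0 0 0;0.05 0 0 0 0 0 0"

```text
time: 17.88
position: [0.5813, -0.0563, 0.0723]
tcp_rot: [2.905, 1.565, 2.857]
force: [0.0, -0.9, 0.6]
grip_width: 0.0499
```

```bash
python3 - <<'E'
from plan import *
import pickle
print(o['time'],o['grip_width'],inv(T0[:3,3]).round(4),T0.round(4))
print('yaw',np.arctan2(T0[1,2],T0[0,2]))
s=snap('wrist')
P=cloud(s)
m=(abs(P[...,2]-.056)<.004); m[:,:200]=0; m[:,360:]=0
n_,l,st,_=cv2.connectedComponentsWithStats(m.astype(np.uint8))
for i in range(1,n_):
    if st[i,4]>300:
        q=P[l==i]; r=np.array([inv(x) for x in q]); print(st[i],r.mean(0),cv2.minAreaRect(r[:,:2].astype(np.float32)))
cv2.imwrite('pics/w7.png',s['img'])
E
```

```text
17.875 0.04989266630471091 [-0.0166 -0.0071  0.0723] [[-0.0055  0.0479  0.9988  0.5813]
 [ 0.0016  0.9989 -0.0479 -0.0563]
 [-1.      0.0013 -0.0055  0.0723]
 [ 0.      0.      0.      1.    ]]
yaw -0.047935428426257615
[ 200  147  160   55 2897] [-0.06578649  0.00431173  0.05872291] ((-0.06541071832180023, 0.0040044523775577545), (0.01039637066423893, 0.09413862973451614), 0.23912112414836884)
[ 269  208   40   97 3675] [-0.01472108 -0.00155704  0.05506196] ((-0.01248372532427311, -0.0018191095441579819), (0.023663172498345375, 0.06466461718082428), 77.31301879882812)
[263 310  73  15 601] [0.0304494  0.00205193 0.05642434] ((0.029990866780281067, -0.004042576998472214), (0.046907007694244385, 0.006951618939638138), 83.0343017578125)
[203 359  43  41 320] [ 0.05786766 -0.06730078  0.05909719] ((0.05713026598095894, -0.0657399371266365), (0.017028987407684326, 0.043043479323387146), 41.131317138671875)
```

View pics/w7.png

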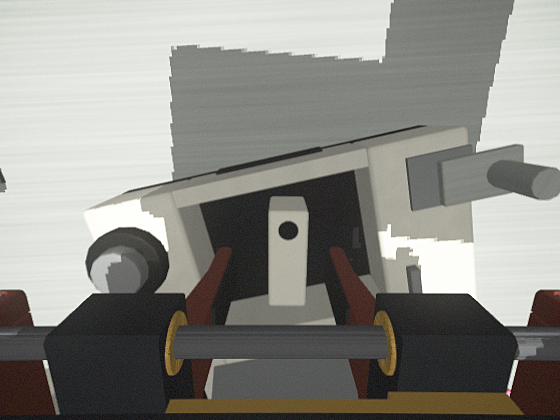

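The cartridge at (288,250) sits parallel between the jaws but about 6 mm to the right, which matches the depth reading. I'll correct that, descend and close.

>>> step_arm --moves "0.05 0 0.006 0.003 0.009 0 0;0.05 0.025 0 0 0 0 0;0.05 0.023 0 0 0 0 0;0.05 0 0 0 0 0 0;0.02 0 0 0 0 0 0;0.02 0 0 0 0 0 0;0.02 0 0 0 0 0 0;0.02 0 0 0 0 0 0;0.02 0 0 0 0 0 0" --squeeze 15

```text
time: 19.05
position: [0.5881, -0.0511, 0.028]
tcp_rot: [-0.205, 1.569, -0.259]
force: [-1.4, 1.1, 6.3]
grip_width: 0.0241
```

>>> step_arm --moves "0.02 -0.01 0 0 0 0 0;0.02 -0.03 0 0 0 0 0;0.02 -0.05 0 0 0 0 0;0.02 -0.05 0 0 0 0 0;0.02 -0.05 0 0 0 0 0;0.02 0 0 0 0 0 0"

```text
time: 19.8
position: [0.5898, -0.0511, 0.2218]
tcp_rot: [-0.092, 1.562, -0.147]
force: [0.3, 0.4, -0.9]
grip_width: 0.0242
```

```bash
python3 - <<'E'
from plan import *
print(o['time'],o['grip_width'],o['force'],inv(T0[:3,3]).round(4),T0.round(4))
s=snap('wrist'); a=snap('scene')
cv2.imwrite('pics/w8.png',np.hstack([cv2.resize(s['img'],(400,300)),cv2.resize(a['img'][150:300,180:380],(400,300))]))
E
```

```text
19.8 0.024183300725450062 [ 0.29215172  0.43265432 -0.86914292] [-0.0073 -0.0034  0.2218] [[ 9.000e-03  5.440e-02  9.985e-01  5.898e-01]
 [-1.300e-03  9.985e-01 -5.440e-02 -5.110e-02]
 [-1.000e+00 -8.000e-04  9.100e-03  2.218e-01]
 [ 0.000e+00  0.000e+00  0.000e+00  1.000e+00]]
```

View pics/w8.png

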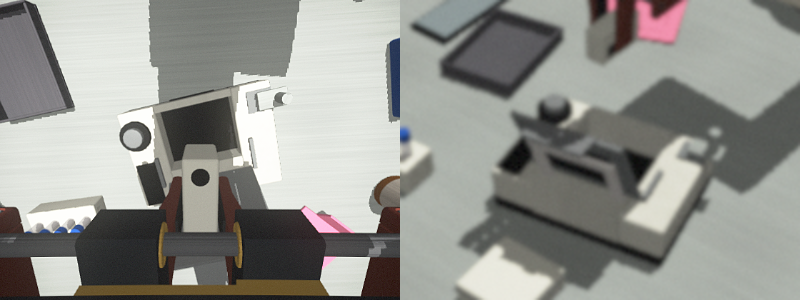

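The cartridge is held upright and clear of the well, and the cover leans on the backrest. Moving to the tray.

>>> step_arm --moves "0.02 0 -0.027 -0.01 0 0 0;0.02 0 -0.04 -0.015 0 0 0;0.02 0 -0.045 -0.016 0 0 0;0.02 0 -0.045 -0.016 0 0 0;0.02 0 -0.045 -0.016 0 0 0;0.02 0 -0.045 -0.016 0 0 0;0.02 0 -0.03 -0.012 0 0 0;0.02 0 0 0 0 0 0;0.02 0.04 0 0 0 0 0;0.02 0.04 0 0 0 0 0;0.02 0.04 0 0 0 0 0;0.02 0.03 0 0 0 0 0;0.02 0.015 0 0 0 0 0;0.02 0 0 0 0 0 0;0.02 0 0 0 0 0 0"

```text
time: 21.78
position: [0.4723, -0.3222, 0.0529]
tcp_rot: [-0.534, 1.569, -0.588]
force: [-0.5, 0.7, -0.3]
grip_width: 0.0242
```

```bash
python3 - <<'E'
from plan import *
print(o['time'],o['grip_width'],o['force'],q0.round(2),T0.round(4))
s=snap('wrist')
cv2.imwrite('pics/w9.png',s['img'])
E
```

```text
21.775 0.02424737041765182 [-0.52391545  0.71621766 -0.33329571] [-0.62  0.59  1.84  0.    0.71 -2.14] [[ 0.0018  0.0541  0.9985  0.4723]
 [-0.0012  0.9985 -0.0541 -0.3222]
 [-1.     -0.0011  0.0019  0.0529]
 [ 0.      0.      0.      1.    ]]
```

View pics/w9.png

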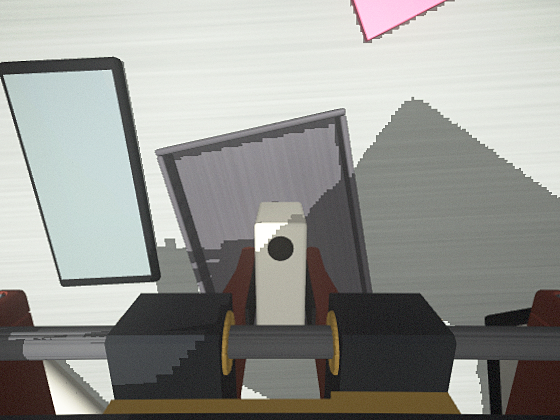

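>>> step_arm --moves "0.02 0.02 0 0 0 0 0;0.02 0.012 0 0 0 0 0;0.02 0.002 0 0 0 0 0;0.02 0 0 0 0 0 0"

```text
time: 22.32
position: [0.4715, -0.322, 0.0177]
tcp_rot: [-0.333, 1.571, -0.387]
force: [0.2, 0.4, -0.7]
grip_width: 0.0242
```

>>> step_arm --moves "0.02 0.001 0 0 0 0 0;0.02 0.001 0 0 0 0 0;0.02 0 0 0 0 0 0"

```text
time: 22.7
position: [0.4717, -0.3221, 0.0162]
tcp_rot: [-0.53, 1.57, -0.584]
force: [0.4, 0.7, -0.4]
grip_width: 0.024
```

```bash
python3 - <<'E'
from plan import *
s=snap('wrist');P=cloud(s); w=P[215:232,268:295]; print(np.nanmedian(w.reshape(-1,3),0)); w=P[150:180,200:250];print(np.nanmedian(w.reshape(-1,3),0), o['force'])
E
```

```text
[ 0.43672304 -0.31880598  0.04226933]
[ 0.41420749 -0.34855603  0.00316923] [ 0.42387314  0.68664902 -0.40142308]
```

>>> step_arm --moves "0.02 0.001 0 0 0 0 0;0.02 0.001 0 0 0 0 0;0.02 0 0 0 0 0 0"

```text
time: 23.12
position: [0.4718, -0.3222, 0.0158]
tcp_rot: [-0.522, 1.569, -0.576]
force: [-4.2, 2.8, 17.0]
grip_width: 0.024
```

Contact with the tray floor is clear at 17 N. Ease up 1 mm, release and withdraw straight up.

>>> step_arm --moves "0.02 -0.001 0 0 0 0 0;0.02 -0.0005 0 0 0 0 0;0.03 0 0 0 0 0 0;0.045 0 0 0 0 0 0;0.055 0 0 0 0 0 0;0.055 0 0 0 0 0 0;0.055 -0.02 0 0 0 0 0;0.055 -0.05 0 0 0 0 0;0.055 -0.06 0 0 0 0 0;0.055 -0.06 0 0 0 0 0;0.055 0 0 -0.05 0 0 0;0.055 0 0 0 0 0 0;0.055 0 0 0 0 0 0"

```text
time: 24.75
position: [0.422, -0.3195, 0.2065]
tcp_rot: [-0.529, 1.568, -0.584]
force: [0.1, -0.7, -0.1]
grip_width: 0.0552
```

```bash
python3 - <<'E'
from plan import *
print(o['time'],o['grip_width'],o['force'],T0[:3,3])
s=snap('wrist');a=snap('scene');P=cloud(s)
m=(P[...,2]>.03)&(P[...,2]<.06); m[330:]=0
n_,l,st,_=cv2.connectedComponentsWithStats(m.astype(np.uint8))
for i in range(1,n_):
    if st[i,4]>200: q=P[l==i]; print(st[i],np.median(q,0).round(4),cv2.minAreaRect(q[:,:2].astype(np.float32)))
c=cloud(a); q=(c.reshape(-1,3)-np.r_[O,0])@np.c_[XR,YR,ZR]
k=q[(q[:,2]>.09)&(q[:,2]<.25)&(abs(q[:,1])<.07)&(q[:,0]>-.02)&(q[:,0]<.16)]; print(len(k),k.min(0),k.max(0))
cv2.imwrite('pics/end.png',np.hstack([cv2.resize(s['img'],(400,300)),cv2.resize(a['img'][130:310,160:400],(400,300))]))
E
```

```text
24.75 0.05520741513597891 [ 0.06031024 -0.65491921 -0.0928668 ] [ 0.42196582 -0.3195453   0.20650145]
[ 270  208   22   57 1227] [ 0.4643 -0.3203  0.043 ] ((0.46708300709724426, -0.32062390446662903), (0.02346051298081875, 0.06343500316143036), 87.1126480102539)
[ 412  262  148   38 2490] [ 0.5312 -0.0725  0.047 ] ((0.5332517623901367, -0.08304882049560547), (0.16841931641101837, 0.035011500120162964), 88.72589111328125)
1075 [ 0.06394317 -0.06854449  0.09016841] [0.13503928 0.06270043 0.18964431]
```

View pics/end.png

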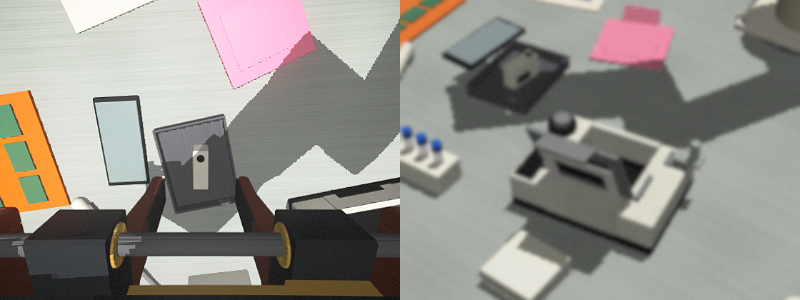

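The cartridge stands upright at mid-tray (200,165). The cover leans on the backrest and the arm is clear, so I'm handing in.

```bash
python3 -c "
from rig import env
print(env.close_job())"
```

```text
the job is handed in; nothing more can be done
None
```

All the steps were carried out in the required order, and I handed the job in at about 25 s of the allowed 64 s. The hand-in gives no verdict.

- **Stop button:** I pressed it until it hit its stop, with about 20 N measured.
- **Keeper:** I slid it out to its stop, about 33 N. A later picture shows it past the deck edge.
- **Cover:** I lifted it from under the lip and tipped it over. The last depth points on it reach about 0.19 m high behind the well, and the final picture shows it leaning on the backrest. I did not compute its exact angle.
- **Cartridge:** It stands in the tray with its centre at about (0.467, −0.321), within 5 mm of the tray centre. Its top measures 0.043 m against an expected 0.044–0.045 m, and its outline is 63 × 23 mm, so it is upright on the floor.
- **Bystanders and arm:** None of the bystanders looked moved in the pictures; I did not measure them. The arm was clear at hand-in, with about 0 N on the tool.

**What went wrong or disagreed:**
- One y shift I typed was about 5 mm off. I saw it in the camera view and corrected it before the grasp.
- While closing on the cartridge, the tool stood about 4 mm off its commanded position with 6 N on it. I did not find the cause, but the cartridge came out cleanly.
- The tray floor gave 17 N when I set the cartridge down.

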